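Sort vials and grinder tubes into their carriers

TASK

Clear the bench after sample preparation: stand the two tall black-capped vials in the two wells of the blue carrier, and the two glass grinder tubes with red-brown stoppers in the two wells of the white carrier, one in each well, upright and down on the well floor. Leave the stain jar, the spirit lamp and the covered dish where they stand.

Things in the scene. Friction and masses are not known exactly. Their poses are not given: they have to be found in the camera images.
- vial_a_mid (a point): tall glass sample vial with a BLACK screw cap and a little brown sample, 22 mm across, 96 mm high, 60 g, standing upright; this point is at its centre, 48 mm above its underside, z up along its axis. Its sides can be gripped anywhere along its height, best a little above the middle. The two vials are alike and interchangeable.
- vial_b_mid (a point): tall glass sample vial with a BLACK screw cap and a little brown sample, 22 mm across, 96 mm high, 60 g, standing upright; this point is at its centre, 48 mm above its underside, z up along its axis. Its sides can be gripped anywhere along its height, best a little above the middle. The two vials are alike and interchangeable.
- grinder_a_mid (a point): glass tissue-grinder tube standing upright on its brown-red rubber stopper: clear open-topped cup about 40 mm across above, stopper about 34 mm across as the foot, 95 mm high, 110 g; this point is at its centre, 47.5 mm above its underside, z up along its axis. Grip the glass from above at about 60 mm above the underside; it is firm between 33 and 95 mm, where it is 36 to 41 mm wide. The two grinder tubes are alike and interchangeable.
- grinder_b_mid (a point): glass tissue-grinder tube standing upright on its brown-red rubber stopper: clear open-topped cup about 40 mm across above, stopper about 34 mm across as the foot, 95 mm high, 110 g; this point is at its centre, 47.5 mm above its underside, z up along its axis. Grip the glass from above at about 60 mm above the underside; it is firm between 33 and 95 mm, where it is 36 to 41 mm wide. The two grinder tubes are alike and interchangeable.
- blue_carrier: blue plastic carrier lying fixed on the worktop, a plate 100 x 200 x 16 mm (212 mm long with the small lugs at its ends) with two shallow round wells 48 mm across and 10 mm deep (well floor 6 mm above the worktop), for the two tall black-capped vials, one in each. Origin: centre of its underside. x is its short direction, y its long direction; the well centres lie at y = +50 mm and y = -50 mm on its long centre line.
- white_carrier: white plastic carrier lying fixed on the worktop, a plate 100 x 200 x 16 mm (212 mm long with the small lugs at its ends) with two shallow round wells 68 mm across and 10 mm deep (well floor 6 mm above the worktop), for the two grinder tubes, one in each. Origin: centre of its underside. x is its short direction, y its long direction; the well centres lie at y = +50 mm and y = -50 mm on its long centre line.
- stain_jar_mid (a point): bystander: white jar with a white lid, 60 mm across, 76 mm high, loose; this point is at its centre, 38 mm above the worktop. Must stay where it is.
- spirit_lamp_mid (a point): bystander: round glass spirit lamp with a chrome cap, 62 mm across, 82 mm high, loose; this point is at its centre, 41 mm above the worktop. Must stay where it is.
- petri_dish_mid (a point): bystander: covered clear dish, 57 mm across, 14 mm high, loose; this point is at its centre, 7 mm above the worktop. Must stay where it is.

How it is judged:
At the end, for the whole second after the job is handed in: Each black-capped vial stands in its own well of the blue carrier and each grinder tube in its own well of the white carrier: centre within 16 mm of the well's centre along each carrier axis, standing on the well floor (height within 5 mm), tilted less than 0.1 rad, released and at rest (((x of vial_a_mid in the frame of blue_carrier between -0.016 and 0.016 m and y of vial_a_mid in the frame of blue_carrier between 0.034 and 0.066 m and z of vial_a_mid in the frame of blue_carrier between 0.049 and 0.059 m and x of vial_b_mid in the frame of blue_carrier between -0.016 and 0.016 m and y of vial_b_mid in the frame of blue_carrier between -0.066 and -0.034 m and z of vial_b_mid in the frame of blue_carrier between 0.049 and 0.059 m) or (x of vial_a_mid in the frame of blue_carrier between -0.016 and 0.016 m and y of vial_a_mid in the frame of blue_carrier between -0.066 and -0.034 m and z of vial_a_mid in the frame of blue_carrier between 0.049 and 0.059 m and x of vial_b_mid in the frame of blue_carrier between -0.016 and 0.016 m and y of vial_b_mid in the frame of blue_carrier between 0.034 and 0.066 m and z of vial_b_mid in the frame of blue_carrier between 0.049 and 0.059 m)) and ((x of grinder_a_mid in the frame of white_carrier between -0.016 and 0.016 m and y of grinder_a_mid in the frame of white_carrier between 0.034 and 0.066 m and z of grinder_a_mid in the frame of white_carrier between 0.0485 and 0.0585 m and x of grinder_b_mid in the frame of white_carrier between -0.016 and 0.016 m and y of grinder_b_mid in the frame of white_carrier between -0.066 and -0.034 m and z of grinder_b_mid in the frame of white_carrier between 0.0485 and 0.0585 m) or (x of grinder_a_mid in the frame of white_carrier between -0.016 and 0.016 m and y of grinder_a_mid in the frame of white_carrier between -0.066 and -0.034 m and z of grinder_a_mid in the frame of white_carrier between 0.0485 and 0.0585 m and x of grinder_b_mid in the frame of white_carrier between -0.016 and 0.016 m and y of grinder_b_mid in the frame of white_carrier between 0.034 and 0.066 m and z of grinder_b_mid in the frame of white_carrier between 0.0485 and 0.0585 m)) and angle between each of vial_a_mid, vial_b_mid, grinder_a_mid, grinder_b_mid's own z axis and vertical below 0.1 rad and linear speed of each of vial_a, vial_b, grinder_a, grinder_b below 0.02 m/s); the robot touches nothing.
It fails at once if the stain jar is moved more than 20 mm (distance of stain_jar_mid from where it was at the start of the episode above 0.02 m).
It fails at once if the spirit lamp is moved more than 20 mm (distance of spirit_lamp_mid from where it was at the start of the episode above 0.02 m).
It fails at once if the covered dish is moved more than 20 mm (distance of petri_dish_mid from where it was at the start of the episode above 0.02 m).
It also fails if it takes over 112 s, if anything falls off the work surface, if the arm or the gripper's body presses on something with over 40 N, if the wrist force passes 120 N, or if a joint passes its speed limit or range.

ROBOT

A 6-joint arm with a two-finger parallel gripper is mounted at the origin on a cart in front of the work surface, level with it; the furniture and walls round the work are solid. World frame = base frame: x ahead of the robot, y to its left, z up, the work surface at z = 0. Lengths are in m, angles in rad, forces in N, time in s.
With the tool pointing down it reaches from about 0.25 to 0.775 m from the base axis. Payload 4 kg.
Tool frame: the origin (TCP) lies at the very end of the fingers, on their centre line; the grasp point (between the pads) lies 19 mm behind it (robot.hold_point_z is the distance from the TCP to the grasp point, in m); z points along the fingers, y is the line along which they close (so a half turn about z gives the same grasp; the last joint's range is limited). The gripper opens to 94 mm and grips with 3 to 60 N. Pads are 16 mm wide; open, the fingers measure 119 mm over their backs; the gripper's body (75 mm by 177 mm) begins 78 mm behind the grasp point.
Start: joints at [-1.45, 0.087, 1.371, -0, 1.684, -0.103], TCP at [0.122, -0.536, 0.206] pointing down, gripper open.
Joint ranges: [-3.1, 3.1], [-0.76, 2.03], [0.27, 2.55], [-1.08, 4.22], [0.17, 2.65], [-2.57, 2.57]. Speed limits (rad/s): [2.79, 2.79, 3.14, 3.14, 3.14, 3.14].

INTERFACE

Orientations are given as [roll, pitch, yaw] about the fixed x, y, z axes, in that order (R = Rz(yaw) Ry(pitch) Rx(roll)).
In Python, from bench import robot gives the robot as it stands.
- The arm moves only by the tool carry_out, never from a script. Its argument "steps" is a list of rows, each a list of 3 entries, a list of its own where there are three numbers: the shift along the tool's x, y, z in m, then the turn about the tool's z in units of 10 degrees (1.0 is 10 degrees), then the closure, from -1 (fully open) to 1 (shut). In form: [[[tx, ty, tz], roll, jaw], ...]. A call has 1 to 10 rows; each row is the pose to reach, as a shift and turn from the pose commanded when the call began, along the tool's axes at that moment; what a row does not reach only later rows make up. A row lasts 1/8 s, in which the tool goes at most 62.5 mm and 10.7 degrees, less where a joint would pass 70% of its speed; a pose out of reach is approached as far as the arm can. A call with a gripper value outside its range is refused whole. The fingers move at their own pace and stop on an object; the grip force is fixed at half the most. Time passes only in rows, so rows that repeat a pose let the fingers close. It gives the time, the measured TCP pose, the force, the opening and the grip force at its end, in the units of the state.
- robot.get_obs(): the state, without advancing time (a new reading comes with each control period).
- robot.snapshot(name): name is "scene" or "side" or "wrist"; returns a dict with "image" (400x640x3 uint8, red, green, blue), "z_map" (400x640 float32, m along the optical axis (not along the pixel's ray), 0 where there is no reading), "mtx" (3x3 intrinsics, pixels), "R" (3x3) and "t" (3): a world point X has camera coordinates R X + t. Camera axes: x right, y down, z forward; pixel columns grow to the right and rows downward; lengths in m; the calibration is good to about 2 mm. The wrist camera is an equidistant fisheye: a pixel r from the principal point sees the ray r / f radians off the axis. A picture is of the moment at which its call begins.
- robot.close_job(): hands the job in; it is judged then, once.
The state is a dict: "time": time; "joint_positions": joint angles; "qvel": joint speeds; "joint_torque": joint torques, N m; "tool_pos": TCP position; "ee_rot": TCP orientation; "wrist_force": force on the tool from outside, world axes, zero at the start; "wrist_torque": the same for the moment, N m; "width": finger opening in m; "finger_force": force on a finger pad.
Only numpy, scipy, OpenCV 4.12 (cv2) and the standard library are available. Lean on these libraries where they do the work, as an engineer would, in place of code of your own. Each camera call takes 0.05 s, during which the arm holds its last target. There are 200 camera calls.

## Working session

There is one attempt and no reset: what is moved stays moved. The work goes in short steps, Python scripts to look and compute and a tool call to move; the robot and the scene stay as the last step left them, time stands still between calls to the robot, and variables do not carry over. Pictures are saved under pics/ and viewed, at most 14 in all, crops included, and the job is handed in when it is done.

Besides the shell and the picture viewer there is one more tool, called in YAML: its name, and indented under it one key for each argument. carry_out: Moves the arm, as the interface text tells. Its arguments: {"type":"object","properties":{"steps":{"type":"array","items":{"type":"array"}}},"required":["steps"]}

```bash
mkdir -p pics
cat > h.py <<'E'
import numpy as np, cv2
from bench import robot
def snap(n,f):
    s=robot.snapshot(n); np.savez(f'/tmp/{f}.npz',**s)
    cv2.imwrite(f'pics/{f}.png',cv2.cvtColor(s['image'],cv2.COLOR_RGB2BGR)); return s
def ray(s,u,v,z):
    K=np.array(s['mtx']);R=np.array(s['R']);c=-R.T@np.array(s['t'])
    d=R.T@np.linalg.solve(K,[u,v,1]); return c+d*(z-c[2])/d[2]
def cloud(s):
    K=np.array(s['mtx']);z=s['z_map'];v,u=np.mgrid[:z.shape[0],:z.shape[1]]
    P=np.stack([(u-K[0,2])/K[0,0]*z,(v-K[1,2])/K[1,1]*z,z],-1)
    return (P-np.array(s['t']))@np.array(s['R'])
E
python3 - <<'E'
from h import *
for n in('scene','side'):
    s=snap(n,n+'1'); print(n,s['mtx'],-np.array(s['R']).T@s['t'],np.array(s['R']))
print(robot.get_obs())
E
```

```text
scene [[392.84254505   0.         318.46178068]
 [  0.         392.84254505 201.65941969]
 [  0.           0.           1.        ]] [0.19841694 0.70281984 0.74051189] [[-0.87991468 -0.47499451  0.0114184 ]
 [-0.31127399  0.55813716 -0.7691498 ]
 [ 0.3589689  -0.68034045 -0.63896651]]
side [[483.90996972   0.         310.08347894]
 [  0.         483.90996972 199.04226803]
 [  0.           0.           1.        ]] [ 0.44713403 -1.14347399  0.63145256] [[ 0.99502008 -0.09885345 -0.0127683 ]
 [-0.05415186 -0.42858113 -0.90187903]
 [ 0.0836816   0.89807918 -0.43179993]]
{'time': 0.1, 'joint_positions': array([-1.45009888e+00,  8.78861202e-02,  1.37207383e+00, -5.47634106e-06,
        1.68360862e+00, -1.03101141e-01]), 'qvel': array([ 0.00060627, -0.00174757, -0.00371014, -0.00033957,  0.00103761,
        0.00207475]), 'joint_torque': array([ 2.24695119e-03, -3.41253591e+01, -3.03303123e+01,  7.19692698e-02,
        3.04020708e-02, -9.16423528e-05]), 'tool_pos': array([ 0.12199815, -0.53579768,  0.20443334]), 'ee_rot': array([-3.13962667e+00, -1.97944833e-04,  2.23797779e-01]), 'wrist_force': array([-0.27475493, -0.0700001 ,  1.22548715]), 'wrist_torque': array([ 0.04823183, -0.01910113,  0.04450922]), 'finger_force': 0.0, 'width': 0.09414129337120619}
```

View pics/scene1.png

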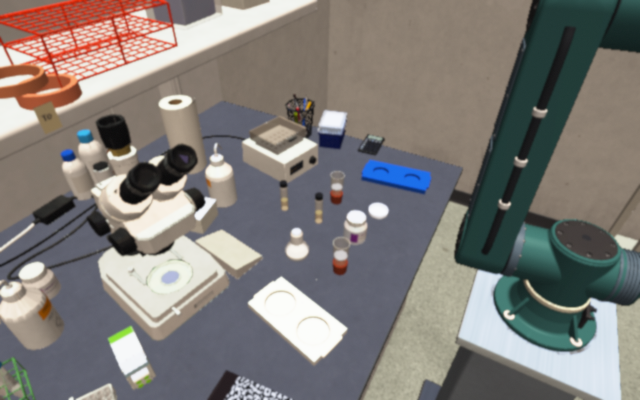

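View pics/side1.png

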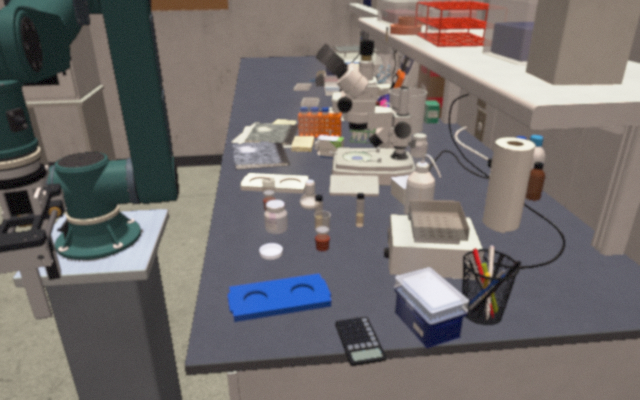

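The scene view shows the blue carrier at (397,176), white carrier (298,318), vials at (284,195) and (319,208), and grinders at (337,188) and (341,256). The jar is at (356,227), the lamp at (296,244) and the dish at (378,211). The side view shows the same items.

```bash
cat > m.py <<'E'
from h import *
s=dict(np.load('/tmp/scene1.npz')); P=cloud(s); im=cv2.cvtColor(s['image'],cv2.COLOR_RGB2HSV)
H,S,V=[im[...,i].astype(int) for i in range(3)]
Z=P[...,2]; ok=(s['z_map']>0)
def rep(n,m,z):
    c,l,st,ce=cv2.connectedComponentsWithStats(m.astype(np.uint8))
    for i in range(1,c):
        if st[i,4]<15: continue
        q=P[(l==i)&ok]
        print(n,ce[i].round(1),st[i].tolist(),'ray',ray(s,*ce[i],z).round(3),'cloud med',np.median(q,0).round(3) if len(q) else None)
def rect(n,m):
    c,l,st,ce=cv2.connectedComponentsWithStats(m.astype(np.uint8)); i=1+st[1:,4].argmax()
    m=cv2.morphologyEx((l==i).astype(np.uint8),cv2.MORPH_CLOSE,np.ones((9,9)))
    ys,xs=np.nonzero(m); q=np.array([ray(s,x,y,.016)[:2] for x,y in zip(xs,ys)],np.float32)
    r=cv2.minAreaRect(q*1000); b=cv2.boxPoints(r); e=[b[1]-b[0],b[2]-b[1]]; e=max(e,key=np.linalg.norm)
    e/=np.linalg.norm(e); c=np.array(r[0]); print(n,r,'wells',c+50*e,c-50*e,'longdir deg',np.degrees(np.arctan2(e[1],e[0])),'z',np.median(Z[(l==i)&ok]))
win=np.zeros(H.shape,bool); win[130:215,340:450]=1
rect('blue',win&(H>100)&(H<125)&(S>180)&(V>90))
win[:]=0; win[272:365,240:355]=1
rect('white',win&(V>150)&(S<60))
win[:]=0; win[165:280,265:400]=1
rep('stopper',win&((H<8)|(H>170))&(S>120),.017)
rep('cap',win&(V<60)&(Z>.05),.09)
# things by height above the top
hm=win&ok&(Z>.03)&(Z<.12)
c,l,st,ce=cv2.connectedComponentsWithStats(hm.astype(np.uint8))
for i in range(1,c):
    if st[i,4]>15:
        q=P[l==i]; print('high',ce[i].round(),st[i,4],q.min(0).round(3),q.max(0).round(3),np.median(q,0).round(3))
for n,u,v,z in [('jar',356,217,.076),('lamp',296,233,.082),('dish',378,210,.014),('capA',283.5,184,.096),('capB',319,196,.096),('gAtop',337.5,176,.095),('gBtop',341.5,243,.095)]: print(n,ray(s,u,v,z).round(3))
E
python3 m.py
python3 - <<'E'
from h import *
s=np.load('/tmp/scene1.npz')['image'][160:285,260:420]
cv2.imwrite('pics/crop1.png',cv2.cvtColor(cv2.resize(s,None,fx=4.7,fy=4.7,interpolation=cv2.INTER_CUBIC),cv2.COLOR_RGB2BGR))
E
```

```text
blue ((454.6369934082031, -301.00555419921875), (207.60670471191406, 114.27520751953125), 7.810047626495361) wells [ 504.17319489 -294.21108532] [ 405.10079193 -307.80002308] longdir deg 7.810051 z 0.015354353396229287
white ((467.1213073730469, 289.6746826171875), (106.7421646118164, 216.1854705810547), 75.71493530273438) wells [515.57531357 277.33735561] [418.66730118 302.01200962] longdir deg -14.285071 z 0.01483291919584857
stopper [335.9 197.4] [331, 191, 12, 13, 101] ray [ 0.57  -0.11   0.017] cloud med [ 0.565 -0.101  0.025]
stopper [339.4 267.2] [333, 259, 15, 15, 132] ray [0.444 0.125 0.017] cloud med [0.44  0.132 0.027]
cap [282.9 183.8] [280, 181, 7, 6, 33] ray [ 0.685 -0.01   0.09 ] cloud med [ 0.682 -0.006  0.094]
cap [318.6 196.2] [316, 193, 6, 7, 38] ray [ 0.574 -0.01   0.09 ] cloud med [ 0.572 -0.005  0.095]
high [284. 169.] 302 [ 0.722 -0.193  0.03 ] [ 0.828 -0.102  0.076] [ 0.742 -0.116  0.045]
high [337. 183.] 310 [ 0.551 -0.134  0.03 ] [ 0.591 -0.091  0.097] [ 0.568 -0.104  0.076]
high [283. 191.] 172 [ 0.674 -0.02   0.031] [0.696 0.003 0.099] [ 0.681 -0.003  0.069]
high [319. 204.] 183 [ 0.563 -0.021  0.03 ] [0.585 0.002 0.098] [ 0.571 -0.004  0.07 ]
high [355. 224.] 516 [ 0.431 -0.025  0.03 ] [0.49  0.03  0.079] [0.456 0.014 0.063]
high [296. 241.] 352 [0.539 0.1   0.03 ] [0.588 0.149 0.085] [0.557 0.133 0.051]
high [341. 251.] 454 [0.427 0.099 0.03 ] [0.467 0.14  0.098] [0.444 0.127 0.074]
jar [0.46  0.002 0.076]
lamp [0.56  0.131 0.082]
dish [ 0.442 -0.12   0.014]
capA [ 0.679 -0.003  0.096]
capB [ 0.57  -0.004  0.096]
gAtop [ 0.568 -0.109  0.095]
gBtop [0.445 0.12  0.095]
```

View pics/crop1.png

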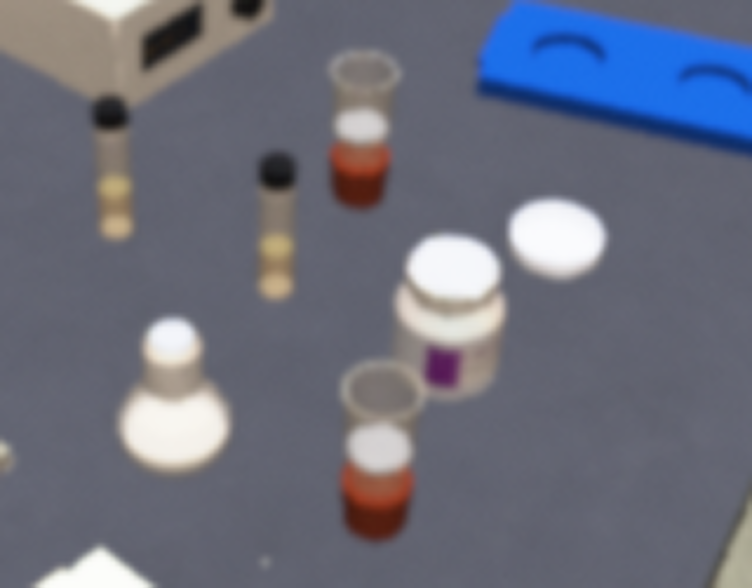

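The crop confirms the layout. The white covered dish is between the jar and the blue carrier, and nothing blocks the grasps. Start moving towards grinder A while squaring the tool to world yaw 0, and refine the carriers from depth.

carry_out:
  steps:
    - [[0.025,-0.015,0],0.1,-1]
    - [[0.075,-0.045,0],0.3,-1]
    - [[0.13,-0.077,0],0.5,-1]
    - [[0.18,-0.107,0],0.7,-1]
    - [[0.23,-0.136,0],0.9,-1]
    - [[0.28,-0.166,0],1.1,-1]
    - [[0.33,-0.195,0],1.28,-1]
    - [[0.38,-0.225,0],1.28,-1]
    - [[0.43,-0.254,0],1.28,-1]
    - [[0.46,-0.272,0],1.28,-1]

```text
time: 1.35
tool_pos: [0.5115, -0.1667, 0.2047]
ee_rot: [-3.141, 0.001, 0.003]
wrist_force: [-0.2, 0.1, 0.1]
width: 0.0941
finger_force: 0.0
```

Run:
```python
from h import *
s=dict(np.load('/tmp/scene1.npz')); P=cloud(s); Z=P[...,2]
for n,(u0,u1,v0,v1) in dict(blue=(345,445,145,200),white=(240,355,270,368)).items():
    w=np.zeros(Z.shape,bool); w[v0:v1,u0:u1]=1; w&=s['z_map']>0
    m=(w&(Z>.011)&(Z<.022)).astype(np.uint8)
    c,l,st,_=cv2.connectedComponentsWithStats(m); i=1+st[1:,4].argmax()
    q=P[l==i][:,:2].astype(np.float32)*1000; r=cv2.minAreaRect(q)
    print(n,r,np.median(Z[l==i]))
    b=cv2.boxPoints(r); e=max([b[1]-b[0],b[2]-b[1]],key=np.linalg.norm); e/=np.linalg.norm(e); ce=np.array(r[0]); print(ce+50*e,ce-50*e)
    # well-floor points
    qa=P[w&(Z<.0095)&(Z>.003)]; d=(qa[:,:2]*1000-ce); a=d@e; t=d@np.array([-e[1],e[0]])
    for sg in(1,-1):
        k=(abs(t)<38)&(abs(a-sg*50)<38); print(' floor pts',k.sum(),np.median(qa[k],0).round(4) if k.any() else '')
o=robot.get_obs(); print(o['tool_pos'],o['ee_rot'])
```

```text
blue ((456.3088073730469, -309.988525390625), (210.94552612304688, 108.05414581298828), 8.097367286682129) 0.01591559212367894
[ 505.81031418 -302.94573736] [ 406.80730057 -317.03131342]
 floor pts 79 [ 0.5098 -0.3108  0.0063]
 floor pts 87 [ 0.4095 -0.3255  0.0065]
white ((467.10076904296875, 288.6702880859375), (102.38302612304688, 212.3424530029297), 75.77668762207031) 0.01590071062566586
[515.56804276 276.38519955] [418.63349533 300.95537663]
 floor pts 570 [0.5187 0.2738 0.0061]
 floor pts 691 [0.4206 0.2988 0.0062]
[ 0.51148097 -0.16666881  0.2047169 ] [-3.14089577e+00  9.11924454e-04  2.81549068e-03]
```

carry_out:
  steps:
    - [[0.03,-0.028,0],0,-1]
    - [[0.058,-0.055,0.01],0,-1]
    - [[0.058,-0.055,0.04],0,-1]
    - [[0.058,-0.055,0.075],0,-1]
    - [[0.058,-0.055,0.11],0,-1]
    - [[0.058,-0.055,0.14],0,-1]
    - [[0.058,-0.055,0.157],0,-1]
    - [[0.058,-0.055,0.163],0,-1]
    - [[0.058,-0.055,0.163],0,-1]
    - [[0.058,-0.055,0.163],0,-1]

```text
time: 2.6
tool_pos: [0.5693, -0.1143, 0.044]
ee_rot: [3.141, -0.003, 0.0]
wrist_force: [0.0, 0.4, 0.9]
width: 0.0941
finger_force: 0.0
```

Run:
```python
from h import *
a=snap('wrist','w1')['image']
b=snap('scene','s2')['image'][130:290,230:450]
E=cv2.resize(b,(550,400)); cv2.imwrite('pics/ws1.png',cv2.cvtColor(np.vstack([cv2.resize(a,(320,200)),cv2.resize(b,(320,233))]),cv2.COLOR_RGB2BGR))
```

```text
(no output)
```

View pics/ws1.png

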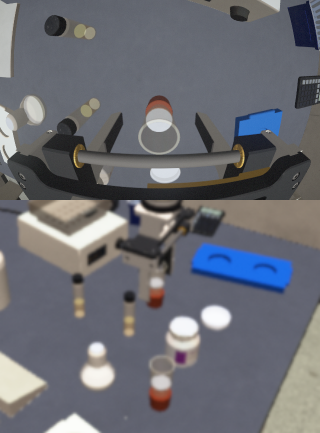

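The wrist view (top) shows the grinder centred between the open fingers at about (158,130). The scene view shows nothing disturbed. Next: close and lift.

carry_out:
  steps:
    - [[0,0,0],0,1]
    - [[0,0,0],0,1]
    - [[0,0,0],0,1]
    - [[0,0,0],0,1]
    - [[0,0,0],0,1]
    - [[0,0,0],0,1]
    - [[0,0,-0.01],0,1]
    - [[0,0,-0.035],0,1]
    - [[0,0,-0.075],0,1]
    - [[0,0,-0.11],0,1]

```text
time: 3.95
tool_pos: [0.5683, -0.114, 0.1544]
ee_rot: [3.141, -0.001, 0.0]
wrist_force: [0.6, 0.0, -0.2]
width: 0.0372
finger_force: 28.6
```

carry_out:
  steps:
    - [[0,0,-0.015],0,1]
    - [[0,-0.02,-0.03],0,1]
    - [[-0.005,-0.06,-0.03],0,1]
    - [[-0.012,-0.11,-0.03],0,1]
    - [[-0.02,-0.165,-0.03],0,1]
    - [[-0.028,-0.22,-0.03],0,1]
    - [[-0.036,-0.275,-0.03],0,1]
    - [[-0.044,-0.33,-0.03],0,1]
    - [[-0.052,-0.37,-0.03],0,1]
    - [[-0.052,-0.389,-0.03],0,1]

```text
time: 5.2
tool_pos: [0.5141, 0.2777, 0.1813]
ee_rot: [3.141, 0.003, 0.004]
wrist_force: [0.9, -0.4, -0.6]
width: 0.0371
finger_force: 28.6
```

carry_out:
  steps:
    - [[0,0,0.02],0,1]
    - [[0,0,0.05],0,1]
    - [[0,0,0.08],0,1]
    - [[0,0,0.105],0,1]
    - [[0,0,0.12],0,1]
    - [[0,0,0.12],0,1]
    - [[0,0,0.12],0,1]

```text
time: 6.08
tool_pos: [0.5169, 0.2752, 0.0636]
ee_rot: [-3.141, -0.002, 0.0]
wrist_force: [-0.4, 0.5, -1.1]
width: 0.0373
finger_force: 28.6
```

Run:
```python
from h import *
b=snap('scene','s3')['image'][200:380,210:410]
a=snap('side','d3')['image'][150:260,220:400]
cv2.imwrite('pics/ws2.png',cv2.cvtColor(np.hstack([cv2.resize(b,(400,360)),cv2.resize(a,(400,360))]),cv2.COLOR_RGB2BGR))
```

```text
(no output)
```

View pics/ws2.png

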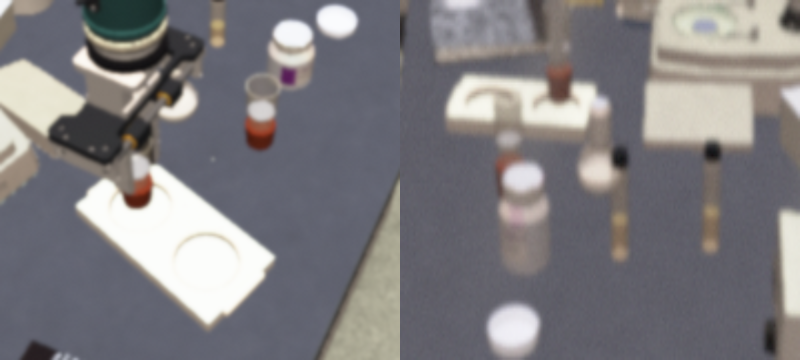

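The grinder hangs over the far well of the white carrier, about 14 mm above the floor. Lower, release, and rise.

carry_out:
  steps:
    - [[0,0,0.006],0,1]
    - [[0,0,0.011],0,1]
    - [[0,0,0.013],0,1]
    - [[0,0,0.013],0,1]
    - [[0,0,0.013],0,0.4]
    - [[0,0,0.013],0,0]
    - [[0,0,0.013],0,-1]
    - [[0,0,0.013],0,-1]
    - [[0,0,0.013],0,-1]
    - [[0,0,0.013],0,-1]

```text
time: 7.42
tool_pos: [0.5161, 0.275, 0.0495]
ee_rot: [3.142, 0.0, 0.0]
wrist_force: [-0.6, 0.5, 0.2]
width: 0.0836
finger_force: 0.0
```

carry_out:
  steps:
    - [[0,0,-0.02],0,-1]
    - [[0,0,-0.06],0,-1]
    - [[0,0,-0.1],0,-1]
    - [[-0.02,0.03,-0.12],0,-1]
    - [[-0.04,0.08,-0.12],0,-1]
    - [[-0.06,0.13,-0.12],0,-1]
    - [[-0.071,0.155,-0.12],0,-1]
    - [[-0.071,0.155,-0.12],0,-1]

```text
time: 8.43
tool_pos: [0.4448, 0.1188, 0.1699]
ee_rot: [-3.141, -0.001, -0.002]
wrist_force: [-0.1, 0.4, 1.0]
width: 0.0942
finger_force: 0.0
```

Run:
```python
from h import *
a=snap('wrist','w4')['image']; d=snap('side','d4')['image'][150:260,220:400]
cv2.imwrite('pics/ws3.png',cv2.cvtColor(np.hstack([cv2.resize(a,(480,300)),cv2.resize(d,(320,300))]),cv2.COLOR_RGB2BGR))
```

```text
(no output)
```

View pics/ws3.png

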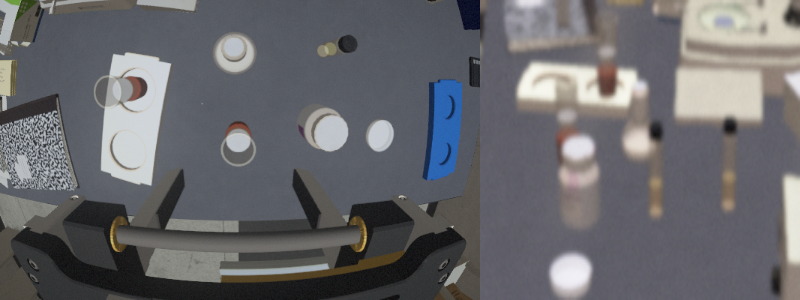

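Grinder A stands upright in the far white well, and the wrist view shows grinder B centred between the fingers at (238,145). Next: descend, grip and lift.

carry_out:
  steps:
    - [[0.001,-0.001,0.03],0,-1]
    - [[0.001,-0.001,0.065],0,-1]
    - [[0.001,-0.001,0.1],0,-1]
    - [[0.001,-0.001,0.12],0,-1]
    - [[0.001,-0.001,0.127],0,-1]
    - [[0.001,-0.001,0.127],0,-1]
    - [[0.001,-0.001,0.127],0,1]
    - [[0.001,-0.001,0.127],0,1]
    - [[0.001,-0.001,0.127],0,1]
    - [[0.001,-0.001,0.127],0,1]

```text
time: 9.78
tool_pos: [0.4463, 0.1209, 0.0428]
ee_rot: [-3.142, -0.001, 0.0]
wrist_force: [-0.1, 0.1, 0.3]
width: 0.0571
finger_force: 0.0
```

carry_out:
  steps:
    - [[0,0,0],0,1]
    - [[0,0,0],0,1]
    - [[0,0,0],0,1]
    - [[0,0,-0.02],0,1]
    - [[0,0,-0.05],0,1]
    - [[0,0,-0.08],0,1]
    - [[0,0,-0.1],0,1]
    - [[0,0,-0.1],0,1]

```text
time: 10.78
tool_pos: [0.4471, 0.1212, 0.1439]
ee_rot: [-3.141, -0.003, 0.0]
wrist_force: [-0.2, -0.4, -2.1]
width: 0.0362
finger_force: 29.9
```

carry_out:
  steps:
    - [[-0.004,-0.02,0],0,1]
    - [[-0.01,-0.06,0],0,1]
    - [[-0.017,-0.11,0],0,1]
    - [[-0.024,-0.155,0],0,1]
    - [[-0.028,-0.179,0],0,1]
    - [[-0.028,-0.179,0],0,1]
    - [[-0.028,-0.179,0.03],0,1]
    - [[-0.028,-0.179,0.06],0,1]
    - [[-0.028,-0.179,0.08],0,1]
    - [[-0.028,-0.179,0.08],0,1]

```text
time: 12.02
tool_pos: [0.4163, 0.2978, 0.0595]
ee_rot: [3.138, 0.005, -0.001]
wrist_force: [-1.0, -0.5, -0.3]
width: 0.036
finger_force: 29.9
```

carry_out:
  steps:
    - [[0,0,0.006],0,1]
    - [[0,0,0.012],0,1]
    - [[0,0,0.0145],0,1]
    - [[0,0,0.0145],0,1]
    - [[0,0,0.0145],0,0.4]
    - [[0,0,0.0145],0,0]
    - [[0,0,0.0145],0,-1]
    - [[0,0,0.0145],0,-1]
    - [[0,0,0.0145],0,-1]
    - [[0,0,0.0145],0,-1]

```text
time: 13.28
tool_pos: [0.418, 0.3, 0.0479]
ee_rot: [3.141, 0.0, 0.0]
wrist_force: [-0.0, -0.6, -0.3]
width: 0.0829
finger_force: 0.0
```

carry_out:
  steps:
    - [[0,0,-0.02],0,-1]
    - [[0,0,-0.06],0,-1]
    - [[0,0,-0.1],0,-1]
    - [[0,0,-0.135],0,-1]
    - [[0.02,0.03,-0.15],0,-1]
    - [[0.045,0.08,-0.15],0,-1]
    - [[0.07,0.135,-0.15],0,-1]
    - [[0.095,0.19,-0.15],0,-1]
    - [[0.12,0.245,-0.15],0,-1]
    - [[0.14,0.285,-0.15],0,-1]

```text
time: 14.52
tool_pos: [0.5588, 0.0126, 0.1979]
ee_rot: [3.141, -0.0, -0.001]
wrist_force: [-0.2, 0.7, 0.5]
width: 0.0941
finger_force: 0.0
```

Run:
```python
from h import *
a=snap('wrist','w5')['image']; d=snap('side','d5')['image'][150:260,220:400]
cv2.imwrite('pics/ws4.png',cv2.cvtColor(np.hstack([cv2.resize(a,(480,300)),cv2.resize(d,(320,300))]),cv2.COLOR_RGB2BGR))
```

```text
(no output)
```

View pics/ws4.png

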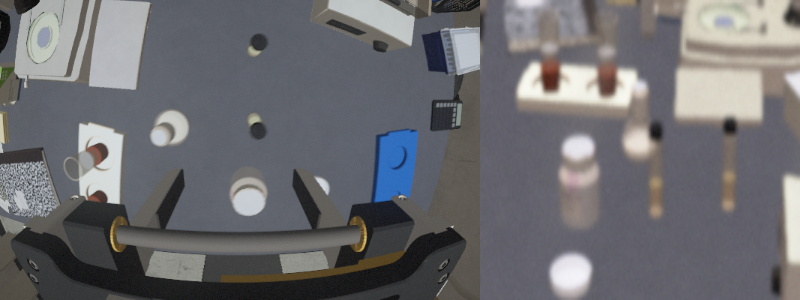

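Both grinders stand upright in the white carrier, and the vials are at (257,45) and (257,125) in line with the tool. Next: vial B.

carry_out:
  steps:
    - [[0.015,0.0215,0.02],0,-1]
    - [[0.015,0.0215,0.05],0,-1]
    - [[0.015,0.0215,0.085],0,-1]
    - [[0.015,0.0215,0.12],0,-1]
    - [[0.015,0.0215,0.145],0,-1]
    - [[0.015,0.0215,0.156],0,-1]
    - [[0.015,0.0215,0.156],0,-1]
    - [[0.015,0.0215,0.156],0,1]
    - [[0.015,0.0215,0.156],0,1]
    - [[0.015,0.0215,0.156],0,1]

```text
time: 15.88
tool_pos: [0.5737, -0.0066, 0.0429]
ee_rot: [3.141, -0.002, 0.0]
wrist_force: [-0.2, -0.4, -0.0]
width: 0.0672
finger_force: 0.0
```

carry_out:
  steps:
    - [[0,0,0],0,1]
    - [[0,0,0],0,1]
    - [[0,0,0],0,1]
    - [[0,0,0],0,1]
    - [[0,0,0],0,1]
    - [[0,0,-0.02],0,1]
    - [[0,0,-0.05],0,1]
    - [[0,0,-0.08],0,1]
    - [[0,0,-0.11],0,1]
    - [[0,0,-0.11],0,1]

```text
time: 17.12
tool_pos: [0.5749, -0.0066, 0.1549]
ee_rot: [3.141, -0.006, 0.0]
wrist_force: [-0.0, -0.1, -0.6]
width: 0.0209
finger_force: 29.2
```

carry_out:
  steps:
    - [[-0.015,0.025,0],0,1]
    - [[-0.04,0.07,0],0,1]
    - [[-0.065,0.12,0],0,1]
    - [[-0.09,0.17,0],0,1]
    - [[-0.115,0.22,0],0,1]
    - [[-0.14,0.265,0],0,1]
    - [[-0.16,0.3,0],0,1]
    - [[-0.167,0.313,0],0,1]
    - [[-0.167,0.313,0.03],0,1]
    - [[-0.167,0.313,0.06],0,1]

```text
time: 18.38
tool_pos: [0.4064, -0.3188, 0.0904]
ee_rot: [-3.141, -0.0, 0.001]
wrist_force: [0.5, -0.8, -1.0]
width: 0.0207
finger_force: 29.2
```

carry_out:
  steps:
    - [[0,0,0.02],0,1]
    - [[0,0,0.03],0,1]
    - [[0,0,0.03],0,1]
    - [[0,0,0.03],0,1]

```text
time: 18.88
tool_pos: [0.407, -0.3198, 0.0629]
ee_rot: [3.14, -0.001, 0.001]
wrist_force: [-0.2, 0.7, -0.4]
width: 0.0207
finger_force: 29.2
```

Run:
```python
from h import *
b=snap('scene','s6')['image'][130:240,330:470]
a=snap('side','d6')['image'][220:330,210:350]
cv2.imwrite('pics/ws5.png',cv2.cvtColor(np.hstack([cv2.resize(b,(400,314)),cv2.resize(a,(400,314))]),cv2.COLOR_RGB2BGR))
```

```text
(no output)
```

View pics/ws5.png

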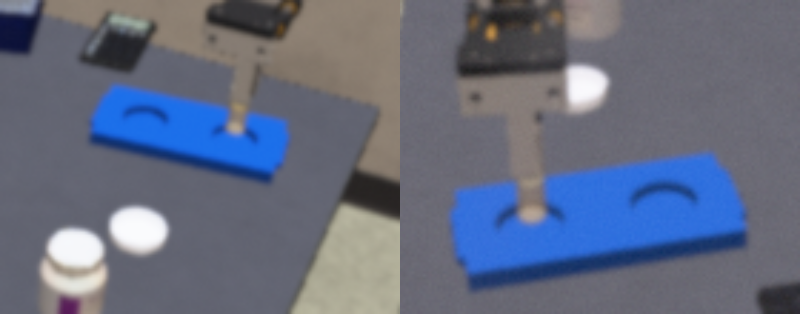

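The vial hangs over the near blue well, maybe a few mm too far to -y. Shift +4 mm in y, lower and release.

carry_out:
  steps:
    - [[0.001,-0.004,0.003],0,1]
    - [[0.001,-0.004,0.009],0,1]
    - [[0.001,-0.004,0.0135],0,1]
    - [[0.001,-0.004,0.0135],0,1]
    - [[0.001,-0.004,0.0135],0,0.6]
    - [[0.001,-0.004,0.0135],0,0.3]
    - [[0.001,-0.004,0.0135],0,-0.2]
    - [[0.001,-0.004,0.0135],0,-1]
    - [[0.001,-0.004,0.0135],0,-1]
    - [[0.001,-0.004,0.0135],0,-1]

```text
time: 20.23
tool_pos: [0.4073, -0.3156, 0.0485]
ee_rot: [3.141, -0.0, 0.0]
wrist_force: [0.6, 0.0, 0.8]
width: 0.067
finger_force: 0.0
```

carry_out:
  steps:
    - [[0,0,-0.02],0,-1]
    - [[0,0,-0.06],0,-1]
    - [[0,0,-0.1],0,-1]
    - [[0,0,-0.14],0,-1]
    - [[0.03,-0.03,-0.15],0,-1]
    - [[0.075,-0.075,-0.15],0,-1]
    - [[0.12,-0.125,-0.15],0,-1]
    - [[0.16,-0.175,-0.15],0,-1]
    - [[0.2,-0.22,-0.15],0,-1]
    - [[0.24,-0.265,-0.15],0,-1]

```text
time: 21.48
tool_pos: [0.6464, -0.0509, 0.1985]
ee_rot: [3.141, -0.0, 0.0]
wrist_force: [1.2, -1.4, 1.0]
width: 0.0941
finger_force: 0.0
```

Run:
```python
from h import *
b=snap('scene','s7')['image'][130:240,330:470]
a=snap('wrist','w7')['image']; d=snap('side','d7')
cv2.imwrite('pics/ws6.png',cv2.cvtColor(np.hstack([cv2.resize(a,(480,300)),cv2.resize(d['image'][220:330,210:350],(320,300))]),cv2.COLOR_RGB2BGR))
for n in 's7','d7':
    s=dict(np.load(f'/tmp/{n}.npz'));P=cloud(s);m=(s['z_map']>0)&(P[...,2]>.04)&(P[...,2]<.115)&(abs(P[...,0]-.41)<.05)&(abs(P[...,1]+.316)<.05)
    q=P[m]; print(n,len(q),q.min(0),q.max(0))
```

```text
s7 143 [ 0.39802512 -0.32371465  0.04137439] [ 0.41942357 -0.30073886  0.10432292]
d7 310 [ 0.39879351 -0.32987597  0.0403962 ] [ 0.42045361 -0.30620005  0.10311466]
```

View pics/ws6.png

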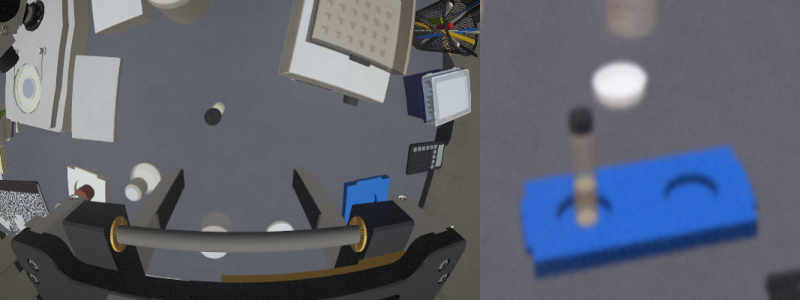

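Vial B stands in the near blue well at (.409,-.316) with its top at 0.103, as it should be. Next: vial A.

carry_out:
  steps:
    - [[0.02,-0.02,0],0,-1]
    - [[0.039,-0.043,0.02],0,-1]
    - [[0.039,-0.043,0.05],0,-1]
    - [[0.039,-0.043,0.085],0,-1]
    - [[0.039,-0.043,0.12],0,-1]
    - [[0.039,-0.043,0.145],0,-1]
    - [[0.039,-0.043,0.156],0,-1]
    - [[0.039,-0.043,0.156],0,-1]
    - [[0.039,-0.043,0.156],0,1]
    - [[0.039,-0.043,0.156],0,1]

```text
time: 22.88
tool_pos: [0.6853, -0.0098, 0.0443]
ee_rot: [3.141, -0.003, 0.0]
wrist_force: [0.4, -0.1, -0.6]
width: 0.0771
finger_force: 0.0
```

carry_out:
  steps:
    - [[0,0,0],0,1]
    - [[0,0,0],0,1]
    - [[0,0,0],0,1]
    - [[0,0,0],0,1]
    - [[0,0,0],0,1]
    - [[0,0,0],0,1]
    - [[0,0,-0.02],0,1]
    - [[0,0,-0.05],0,1]
    - [[0,0,-0.08],0,1]
    - [[0,0,-0.11],0,1]

```text
time: 24.12
tool_pos: [0.6846, -0.0096, 0.1553]
ee_rot: [3.141, -0.002, 0.0]
wrist_force: [-0.2, -0.1, -1.5]
width: 0.0201
finger_force: 30.0
```

carry_out:
  steps:
    - [[-0.015,0.025,0],0,1]
    - [[-0.042,0.07,0],0,1]
    - [[-0.072,0.12,0],0,1]
    - [[-0.103,0.17,0],0,1]
    - [[-0.133,0.22,0],0,1]
    - [[-0.16,0.265,0],0,1]
    - [[-0.178,0.2945,0],0,1]
    - [[-0.178,0.2945,0.03],0,1]
    - [[-0.178,0.2945,0.06],0,1]
    - [[-0.178,0.2945,0.085],0,1]

```text
time: 25.38
tool_pos: [0.5065, -0.3046, 0.0681]
ee_rot: [3.141, -0.001, -0.0]
wrist_force: [0.5, 0.3, 0.4]
width: 0.0201
finger_force: 30.0
```

carry_out:
  steps:
    - [[0,0,0.008],0,1]
    - [[0,0,0.015],0,1]
    - [[0,0,0.0195],0,1]
    - [[0,0,0.0195],0,1]
    - [[0,0,0.0195],0,0.6]
    - [[0,0,0.0195],0,0.3]
    - [[0,0,0.0195],0,-0.2]
    - [[0,0,0.0195],0,-1]
    - [[0,0,0.0195],0,-1]
    - [[0,0,0.0195],0,-1]

```text
time: 26.62
tool_pos: [0.5064, -0.3041, 0.048]
ee_rot: [3.142, 0.0, 0.0]
wrist_force: [-0.0, -0.2, -0.1]
width: 0.0666
finger_force: 0.0
```

carry_out:
  steps:
    - [[0,0,-0.02],0,-1]
    - [[0,0,-0.06],0,-1]
    - [[0,0,-0.1],0,-1]
    - [[0,0,-0.14],0,-1]
    - [[0,0,-0.17],0,-1]
    - [[0,0,-0.17],0,-1]
    - [[0,0,-0.17],0,-1]

```text
time: 27.5
tool_pos: [0.5059, -0.3038, 0.2163]
ee_rot: [-3.14, 0.002, 0.0]
wrist_force: [-0.5, 0.4, -1.1]
width: 0.0942
finger_force: 0.0
```

Run:
```python
from h import *
b=snap('scene','s8')['image'][140:370,220:460]; d=snap('side','d8')['image'][150:330,210:400]
cv2.imwrite('pics/ws7.png',cv2.cvtColor(np.hstack([cv2.resize(b,(400,383)),cv2.resize(d,(400,379)) if 0 else cv2.resize(d,(400,383))]),cv2.COLOR_RGB2BGR))
for n in 's8','d8':
  s=dict(np.load(f'/tmp/{n}.npz'));P=cloud(s)
  for k,c in dict(B=(.408,-.318),A=(.507,-.304),gA=(.516,.275),gB=(.419,.3),jar=(.46,.002),lamp=(.563,.125)).items():
    q=P[(s['z_map']>0)&(P[...,2]>.03)&(P[...,2]<.115)&(abs(P[...,0]-c[0])<.04)&(abs(P[...,1]-c[1])<.04)]
    if len(q): print(n,k,((np.percentile(q,2,0)+np.percentile(q,98,0))/2)[:2].round(3),q[:,2].max().round(3))
```

```text
s8 B [ 0.408 -0.312] 0.105
s8 A [ 0.509 -0.3  ] 0.104
s8 gA [0.519 0.275] 0.103
s8 gB [0.418 0.301] 0.103
s8 jar [0.459 0.004] 0.079
s8 lamp [0.562 0.129] 0.084
d8 B [ 0.41 -0.32] 0.103
d8 A [ 0.51  -0.309] 0.102
d8 gA [0.515 0.263] 0.045
d8 gB [0.42  0.298] 0.102
d8 jar [ 0.462 -0.009] 0.078
d8 lamp [0.571 0.114] 0.082
```

View pics/ws7.png

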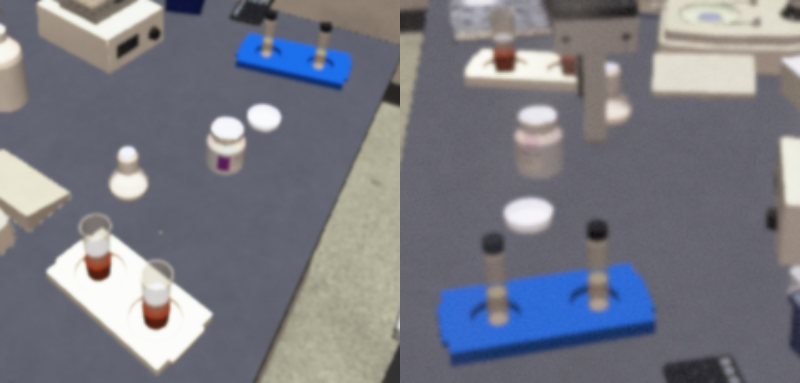

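All four stand upright in their wells with top heights right, and the bystanders have not moved. Hand in.

```bash
python3 -c "
from bench import robot
print(robot.close_job())"
```

```text
the job is handed in; nothing more can be done
None
```

Job handed in at about 28 s: both vials stand upright in the blue carrier wells and both grinder tubes in the white, and the jar, lamp and dish look unmoved in the last pictures; the judge returned no verdict.

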